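Call for more gears at the picking rack

ROBOT

A 6-joint arm with a two-finger parallel gripper is mounted at the origin on a cart in front of the work surface, level with it; the furniture and walls round the work are solid. World frame = base frame: x ahead of the robot, y to its left, z up, the work surface at z = 0. Lengths are in m, angles in rad, forces in N, time in s.
With the tool pointing down it reaches from about 0.225 to 0.875 m from the base axis. Payload 3.4 kg.
Tool frame: the origin (TCP) lies midway between the tips of the shut fingers; the grasp point (between the pads) lies 19 mm behind it (arm.grasp_offset is the distance from the TCP to the grasp point, in m); z points along the fingers, y is the line along which they close (so a half turn about z gives the same grasp; the last joint's range is limited). The gripper opens to 85 mm and grips with 20 to 120 N. Pads are 22 mm wide; open, the fingers measure 114 mm over their backs; the gripper's body (76 mm by 85 mm) begins 54 mm behind the grasp point. The pads swing forward as they close: fully open they stand 13 mm farther back than shut.
Start: joints at [1.193, 0.276, 1.505, -0, 1.361, -0.121], TCP at [0.146, 0.556, 0.231] pointing down, gripper open.
Joint ranges: [-2.89, 2.89], [-0.75, 2.08], [0.22, 2.7], [-1.18, 4.32], [0.11, 2.71], [-2.7, 2.7]. Speed limits (rad/s): [2.57, 2.57, 3.14, 3.14, 3.14, 3.14].

INTERFACE

Orientations are given as a unit quaternion [w, x, y, z].
In Python, from station import arm gives the robot as it stands.
- The arm moves only by the tool arm_command, never from a script. Its argument "rows" is a list of rows, each an object of numbers: "wx", "wy", "wz": the turn, a rotation vector about the tool's x, y, z in rad; "dx", "dy", "dz": the shift along the tool's x, y, z in mm; "hand": the opening in per cent of the stroke, from 0 (shut) to 100 (fully open). In form: [{"wx": .., "wy": .., "wz": .., "dx": .., "dy": .., "dz": .., "hand": ..}, ...]. A call has 1 to 12 rows; each row shifts and turns the commanded pose from where the row before left it, along the tool's axes as they then stand; what a row does not reach is not made up. A row lasts 1/8 s, in which the tool goes at most 62.5 mm and 10.7 degrees, less where a joint would pass 70% of its speed; a pose out of reach is approached as far as the arm can. A call is refused whole if a number of a shift passes 62.5 or a number of a turn 0.188, either way. A call with a gripper value outside its range is refused whole. The fingers move at their own pace and stop on an object; "squeeze" is the grip in N (left out, the last holds). Time passes only in rows, so rows that do not move let the fingers close. It gives the time, the measured TCP pose, the force, the opening and the grip force at its end, in the units of the state.
- arm.state(): the state, without advancing time (a new reading comes with each control period).
- arm.get_image(name): name is "scene" or "top" or "wrist"; returns a dict with "img" (480x640x3 uint8, blue, green, red), "depth" (480x640 float32, m along the optical axis (not along the pixel's ray), 0 where there is no reading), "fovy" (degrees; the focal length in pixels is half the picture's height over the tangent of half this angle, whatever the lens; pixels are square), "cx", "cy" (the principal point, pixels), "dist" ([k1, k2, p1, p2, k3] as OpenCV has them; the pictures are not rectified), "position" and "attitude" of the camera in the world. Camera axes: x right, y down, z forward; pixel columns grow to the right and rows downward; lengths in m; the calibration is good to about 2 mm. A picture is of the moment at which its call begins.
- arm.job_done(): hands the job in; it is judged then, once.
Trained networks look in a picture, given as the dict that the camera call returned (one of the last four; its "shot" number tells which), for a name from the list of things; names that differ only in an ending like _2 or _b are one class to them, and where a whole thing is asked for, a point or a joint stands for the part that bears it (a point fixed in the world has none). Each returns a list of dicts, best first, with "conf" (0 to 1); they miss things now and then, are a little off and sometimes report something else, mostly with a low value. They report only what shows in the picture. A call takes as long as a camera call. They do not tell look-alikes from the thing itself.
- arm.trace(picture, label): "region" (480x640 bool, what is visible of it) and "bbox" ([left, top, width, height] in pixels, round what is visible of it).
The state is a dict: "t": time; "qpos": joint angles; "qd": joint speeds; "joint_efforts": joint torques, N m; "tcp_pos": TCP position; "ee_rot": TCP orientation; "ft_force": force on the tool from outside, world axes, zero at the start; "moment": the same for the moment, N m; "finger_gap": opening from 0.0 (shut) to 1.0 (fully open); "gripper_force": force on a finger pad.
Only numpy, scipy, OpenCV 4.12 (cv2) and the standard library are available. Lean on these libraries where they do the work, as an engineer would, in place of code of your own. Each camera call takes 0.05 s, during which the arm holds its last target. There are 200 camera calls.

TASK

The rack is out of gears: call for a refill by pushing the yellow pointer on the white board round with a finger until its red tip points straight at the toothed gear, and after that push the red lever on the small grey box round from the white mark until it is fully over the green mark. Only push: do not pinch the pointer or the lever between the fingers, and do not shift or lift the sample parts on the board or the other things standing about. Leave the pointer aimed at the gear.

Things in the scene. Friction and masses are not known exactly. Their poses are not given: they have to be found in the camera images.
- call_board: fixed white board, 240 x 370 x 10 mm. Origin at worktop level under the pointer's axis; it reaches -60 to +180 mm along its x, 185 mm either side in y, z up. Four pockets (74 mm square, black rims 7 mm high) are centred 150 mm from the axis at -1.25, -0.5, 0.5, 1.25 rad from its x axis (counterclockwise positive), each with one sample and a red mark towards the axis. Yaw within 0.3 rad.
- pointer (a joint): yellow pointer arm, turning about the board's origin. Rad from the board's x axis, counterclockwise from above positive; stops at -1.6, 1.6; starts within 0.25 of 0. Friction only (0.09 N m), stays where left, no detents. Arm 16 mm wide, underside 30, top 48 mm above the worktop, from a hub (27 mm across, top 57 mm high, on a 48 mm foot) to 85 mm out, with a red arrow head, 24 mm wide, to 103 mm.
- pointer_tip (a point): the point of the red arrow head, 103 mm from the axis, 39 mm above the worktop; its x axis points outwards along the arm, z up.
- pointer_push (a point): point on the middle line of the pointer arm, 70 mm from the axis, 39 mm above the worktop: a good place to push against the side of the arm. Axes as pointer_tip. The arm is two yellow strips: pointer_c1 its left side (seen from the hub outwards), pointer_c2 its right.
- call_box: fixed grey box, 80 x 80 mm, 30 mm high, with the red lever on top; right of the board, turned up to 0.4 rad. Origin at the centre of its underside, under the lever's axis. White mark at the middle of its -x edge (towards the robot), green mark at the middle of its -y edge (to the right).
- call_lever (a joint): red lever turning about the box's vertical axis. Rad: 0 = along the box's -x, over the white mark; 1.57 (firm stop) = along the box's -y, over the green mark; grows counterclockwise from above. Starts within 0 to 0.5. Friction only (0.11 N m), stays where left. Arm 16 mm wide, underside 34, top 52 mm above the worktop, reaching 85 mm from the axis; its outer part overhangs the box.
- call_lever_push (a point): point on the middle line of the lever arm, 70 mm from its axis, 43 mm above the worktop; its x axis points outwards along the arm, z up. The arm is two red strips: call_lever_c1 its left side (seen from the axis outwards), call_lever_c2 its right.
- gear: the grey steel spur gear with teeth and a hub, 60 mm across, 22 mm high: the part to be pointed at. Loose sample lying in one of the four pockets of the call board, only to be left where it is; which pocket varies. Origin at the centre of its underside, 10 mm above the worktop. 
- bearing: grey ball bearing, a smooth ring 44 mm across, 13 mm high: loose sample lying in one of the four pockets of the call board, only to be left where it is; which pocket varies. Origin at the centre of its underside, 10 mm above the worktop. 
- star_knob: black five-lobe star knob with its stud up, 35 x 38 mm, 43 mm high: loose sample lying in one of the four pockets of the call board, only to be left where it is; which pocket varies. Origin at the centre of its underside, 10 mm above the worktop. 
- brass_fitting: brass hose fitting, 17 x 40 mm, 19 mm high: loose sample lying in one of the four pockets of the call board, only to be left where it is; which pocket varies. Origin at the centre of its underside, 10 mm above the worktop. 
- screwdriver: red-handled screwdriver, 185 mm long, 26 mm high, lying along the front edge of the worktop, at the left: loose bystander, to be left where it is. 
- tape_roll: roll of yellow tape lying flat, 68 mm across, 19 mm high, behind the call box at the right: loose bystander, to be left where it is. 
- marker: white paint marker with a black cap, 13 mm across, 136 mm long, lying near the front edge at the right: loose bystander, to be left where it is. 
Things that resemble listed ones, but are neither listed nor needed, are in the scene too. Of the things like the gear, leave any that is pink; of the rest the larger one is meant.

How it is judged:
On the way, in this order (a step that is already met when the one before it is completed fails the run):
1. the pointer is aimed at the gear while the lever has not been pushed half way yet (y of gear in the frame of pointer_tip between -0.02 and 0.02 m and x of gear in the frame of pointer_tip above 0 m and velocity of joint pointer between -0.05 and 0.05 rad/s and value of joint call_lever below 0.75 rad), for 0.2 s.
2. the red lever is over the green mark (value of joint call_lever above 1.4 rad), for 0.2 s.
At the end, for the whole second after the job is handed in: the pointer's line passes within 20 mm (about 7.5 degrees) of the gear's centre, the gear is in front of the tip, the pointer is at rest, and the lever stands past 1.40 rad (its stop over the green mark is 1.57) (y of gear in the frame of pointer_tip between -0.02 and 0.02 m and x of gear in the frame of pointer_tip above 0 m and velocity of joint pointer between -0.05 and 0.05 rad/s and value of joint call_lever above 1.4 rad); the robot touches nothing.
It fails at once if the pointer arm is pinched (pressed from both sides) (contact force between the fingers and pointer_c1 above 1.5 N and contact force between the fingers and pointer_c2 above 1.5 N).
It fails at once if the lever arm is pinched (pressed from both sides) (contact force between the fingers and call_lever_c1 above 1.5 N and contact force between the fingers and call_lever_c2 above 1.5 N).
It fails at once if a sample part is shifted more than 12 mm or lifted (distance of any of gear, bearing, star_knob, brass_fitting from where it was at the start of the episode above 0.012 m).
It fails at once if a thing standing about is shifted more than 25 mm or lifted (distance of any of screwdriver, tape_roll, marker from where it was at the start of the episode above 0.025 m).
It also fails if it takes over 51 s, if anything falls off the work surface, if the arm or the gripper's body presses on something with over 40 N, if the wrist force passes 120 N, or if a joint passes its speed limit or range.

## Working session

There is one attempt and no reset: what is moved stays moved. The work goes in short steps, Python scripts to look and compute and a tool call to move; the robot and the scene stay as the last step left them, time stands still between calls to the robot, and variables do not carry over. Pictures are saved under pics/ and viewed, at most 10 in all, crops included, and the job is handed in when it is done.

Besides the shell and the picture viewer there is one more tool, called after "Call:" as name([rows], argument=value, ...), one row to a line, values as JSON. arm_command: Moves the arm, as the interface text tells. Its arguments: {"type":"object","properties":{"rows":{"type":"array"},"squeeze":{"type":"number"}},"required":["rows"]}

```bash
mkdir -p pics; cat > h.py <<'E'
import numpy as np, cv2
from scipy.spatial.transform import Rotation as R
from station import arm
def rot(a):
    a=np.array(a,float)
    return a if a.shape==(3,3) else R.from_quat([a[1],a[2],a[3],a[0]]).as_matrix()
def world(p,uv,depth=None,z=None):
    """pixels -> world, by depth or on plane z"""
    uv=np.atleast_2d(np.array(uv,float)); f=240/np.tan(np.radians(p["fovy"])/2)
    K=np.array([[f,0,p["cx"]],[0,f,p["cy"]],[0,0,1]])
    n=cv2.undistortPoints(uv[:,None],K,np.array(p["dist"],float))[:,0]
    d=np.c_[n,np.ones(len(n))]@rot(p["attitude"]).T; o=np.array(p["position"])
    if z is not None: return o+d*((z-o[2])/d[:,2])[:,None]
    if depth is None: depth=p["depth"][uv[:,1].astype(int),uv[:,0].astype(int)]
    return o+d*np.asarray(depth)[:,None]
def cloud(p,region):
    v,u=np.nonzero(region&(p["depth"]>0)); return world(p,np.c_[u,v])
E
python3 - <<'E'
from h import *
print(arm.state())
for n in("top","scene"):
    p=arm.get_image(n); cv2.imwrite(f"pics/{n}.png",p["img"]); print(n,p["position"],p["attitude"],p["fovy"],p["dist"])
    for l in("gear","pointer","call_lever","call_box","call_board","bearing","star_knob","brass_fitting","tape_roll","marker","screwdriver"):
        for t in arm.trace(p,l)[:4]:
            c=cloud(p,t["region"]); 
            if len(c): print(l,round(t["conf"],2),t["bbox"],np.median(c,0).round(3),"top",np.percentile(c[:,2],95).round(3))
E
```

```text
{'t': 0.0, 'qpos': array([ 1.19300633e+00,  2.76614916e-01,  1.50615849e+00, -4.29138397e-06,
        1.36069140e+00, -1.20985135e-01]), 'qd': array([-0.0007694 ,  0.00050099, -0.00161376, -0.00054858,  0.00026629,
       -0.00138224]), 'joint_efforts': array([-1.12710251e-03, -4.16773653e+01, -2.45810205e+01, -1.68223214e-04,
        1.06989293e-02,  8.15922316e-07]), 'tcp_pos': array([0.14584407, 0.55564147, 0.23041825]), 'ee_rot': array([-2.29000320e-04,  1.28049388e-01,  9.91767351e-01, -9.07635537e-04]), 'ft_force': array([ 0.58256948, -0.37828262,  0.08685194]), 'moment': array([ 0.02276994, -0.03791896,  0.0598118 ]), 'gripper_force': 0.0, 'finger_gap': 1.0036624878650326}
top [ 0.44031744 -0.07984     1.16620429] [-0.02855181  0.70760227 -0.70573813  0.02043326] 50.5790735884037 [-0.03952141  0.          0.          0.          0.        ]
gear 0.85 [196.0, 185.3, 23.9, 25.1] [0.627 0.208 0.024] top 0.033
gear 0.73 [229.3, 137.5, 13.4, 18.1] [0.744 0.149 0.009] top 0.016
gear 0.69 [295.4, 129.7, 22.9, 24.3] [ 0.754 -0.018  0.014] top 0.023
gear 0.24 [221.6, 213.2, 16.8, 51.3]
[... 1660 characters left out ...]
8, 14.3, 6.0] [0.552 0.286 0.024] top 0.027
call_board 0.78 [232.9, 168.1, 130.2, 94.7] [0.528 0.114 0.013] top 0.035
call_board 0.31 [297.7, 174.8, 20.4, 14.0] [0.622 0.203 0.026] top 0.035
call_board 0.16 [267.9, 193.5, 37.5, 12.4] [0.525 0.15  0.046] top 0.056
bearing 0.58 [265.4, 174.5, 13.3, 10.3] [0.551 0.287 0.024] top 0.027
star_knob 0.56 [303.1, 220.1, 17.6, 24.2] [0.511 0.007 0.025] top 0.051
brass_fitting 0.48 [327.0, 207.3, 5.6, 9.1] [0.601 0.062 0.026] top 0.031
tape_roll 0.51 [450.5, 316.8, 22.5, 12.9] [ 0.599 -0.416  0.02 ] top 0.023
marker 0.57 [299.0, 329.8, 39.3, 51.7] [ 0.311 -0.312  0.011] top 0.014
screwdriver 0.84 [172.9, 190.7, 31.2, 39.4] [0.3   0.315 0.023] top 0.029
```

```bash
python3 - <<'E'
import cv2
a=cv2.imread("pics/top.png"); cv2.imwrite("pics/topc.png",cv2.resize(a[110:310,140:340],None,fx=3,fy=3,interpolation=cv2.INTER_CUBIC))
cv2.imwrite("pics/lev.png",cv2.resize(a[190:350,370:530],None,fx=3,fy=3,interpolation=cv2.INTER_CUBIC))
E
```

```text
(no output)
```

View pics/topc.png

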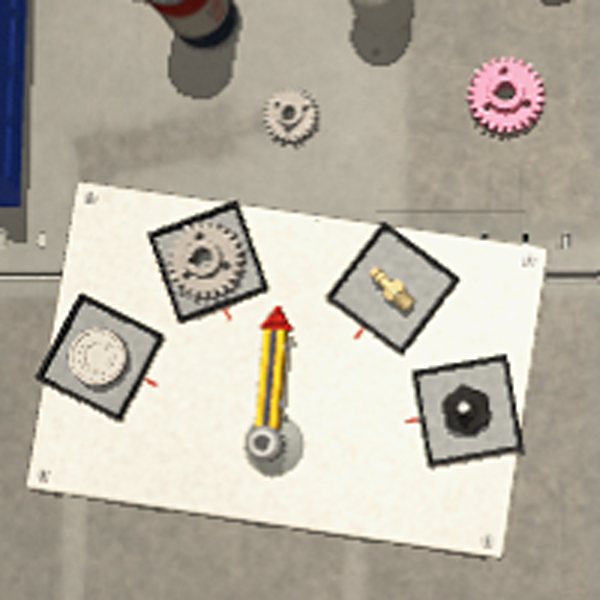

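View pics/lev.png

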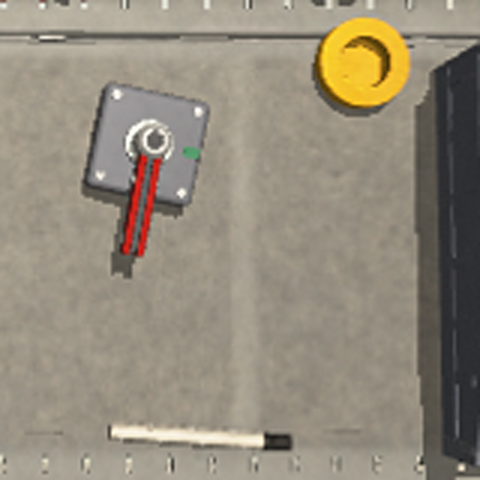

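View pics/scene.png

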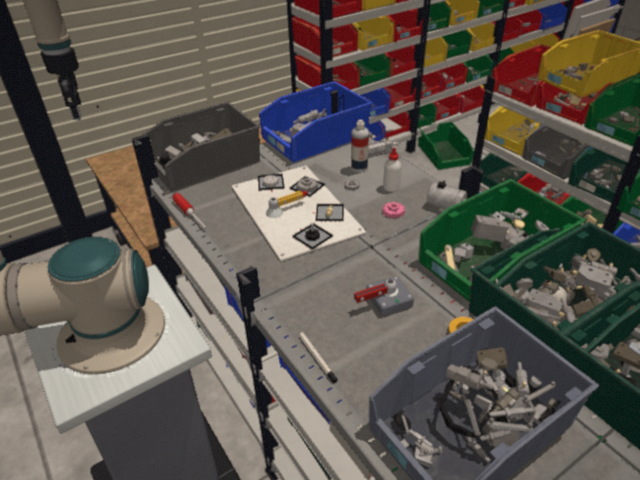

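Gear candidates in the top view: (208,197), grey and large in a board pocket; (236,147), small and grey; (309,141), pink. The one in the pocket at (208,197) is meant: it is not pink and is the larger. The pointer's hub is at (228,258) and its tip at (232,213). The lever's hub is at (421,237) and its end at (414,275).

```bash
python3 - <<'E'
from h import *
p=arm.get_image("top")
W=lambda x,y,z,o=(140,110):world(p,[[o[0]+x/3-.33,o[1]+y/3-.33]],z=z)[0]
c=np.array([W(*q,.01) for q in((80,183),(547,248),(502,557),(28,488))])
print("corners",c.round(3), [np.linalg.norm(c[i]-c[i-1]).round(3) for i in range(4)])
ux=(c[0]+c[1]-c[2]-c[3]); yaw=np.arctan2(ux[1],ux[0]); uy=c[0]+c[3]-c[1]-c[2]; yaw2=np.arctan2(-uy[0],uy[1])
print("yaw",yaw,yaw2); x=np.array([np.cos(yaw2),np.sin(yaw2)]); O=c.mean(0)[:2]-.06*x; print("origin",O)
hub=W(265,443,.057); tip=W(277,308,.048); g=W(203,257,.032)
gt=arm.trace(p,"gear")[0]; cg=cloud(p,gt["region"]); print("gear cloud mid",(cg.min(0)+cg.max(0))/2)
for a in(-1.25,-.5,.5,1.25): print(a,O+.15*np.array([np.cos(yaw2+a),np.sin(yaw2+a)]))
print("hub",hub,"tip",tip,np.linalg.norm((tip-hub)[:2]),"gear",g)
A=lambda v:np.arctan2(v[1],v[0])
print("ptr ang world",A(tip-hub),"from O",A(tip[:2]-O),"gear ang",A(g[:2]-O),A(g-hub))
L=(370,190); h=W(152,139,.06,L); e=W(133,256,.052,L); gm=W(192,153,.03,L)
bc=np.array([W(*q,.03,L) for q in((107,85),(208,103),(188,207),(85,188))]); print("box",bc.round(3),bc.mean(0))
uy=bc[0]+bc[3]-bc[1]-bc[2]; print("boxyaw",np.arctan2(-uy[0],uy[1]))
print("lev hub",h,"end",e,np.linalg.norm((e-h)[:2]),"ang",A(e-h),"green",gm,A(gm-h))
s=arm.state();print(rot(s["ee_rot"]).round(3))
E
```

```text
corners [[ 0.689  0.312  0.01 ]
 [ 0.638 -0.051  0.01 ]
 [ 0.402 -0.018  0.01 ]
 [ 0.453  0.346  0.01 ]] [np.float64(0.239), np.float64(0.366), np.float64(0.238), np.float64(0.367)]
yaw -0.14124497017641158 -0.13930958106471877
origin [0.48618905 0.15561932]
gear cloud mid [ 0.75837865 -0.01734448  0.01047928]
-1.25 [0.51326287 0.00808285]
-0.5 [0.60656523 0.06612309]
0.5 [0.62653706 0.20855736]
1.25 [0.5527955  0.29002014]
hub [0.48605305 0.15386864 0.057     ] tip [0.58659834 0.14852963 0.048     ] 0.10068694768314565 gear [0.62744572 0.20866243 0.032     ]
ptr ang world -0.053050722900552835 from O -0.07049093266694614 gear ang 0.35921661613176564 0.36970970767400146
box [[ 0.577 -0.239  0.03 ]
 [ 0.563 -0.314  0.03 ]
 [ 0.485 -0.298  0.03 ]
 [ 0.499 -0.222  0.03 ]] [ 0.53117647 -0.2683224   0.03      ]
boxyaw -0.1779591566203061
lev hub [ 0.5336202  -0.26700828  0.06      ] end [ 0.44863977 -0.25371782  0.052     ] 0.08601343186802968 ang 2.9864549945670102 green [ 0.52572226 -0.30189546  0.03      ] -1.7934289150021303
[[-0.967  0.254  0.   ]
 [ 0.254  0.967  0.   ]
 [-0.     0.    -1.   ]]
```

Call:
arm_command([
  {"wz":-0.155,"hand":0},
  {"wz":-0.155,"hand":0},
  {"wz":-0.155,"hand":0},
  {"wz":-0.155,"hand":0},
  {"dx":-15,"dy":-38,"hand":0},
  {"dx":-15,"dy":-38,"hand":0},
  {"dx":-15,"dy":-38,"hand":0},
  {"dx":-15,"dy":-38,"hand":0},
  {"dx":-15,"dy":-38,"hand":0},
  {"dx":-15,"dy":-38,"hand":0},
  {"dx":-15,"dy":-38,"hand":0},
  {"dx":-15,"dy":-38,"hand":0},
])

```text
invalid input at $.rows[0]: expected keys wx, wy, wz, dx, dy, dz, hand
```

Call:
arm_command([
  {"dx":-15,"dy":-38,"hand":0},
  {"dx":-15,"dy":-38,"hand":0},
  {"dx":-15,"dy":-38,"hand":0},
  {"dx":-15,"dy":-38,"hand":0},
  {"dx":-15,"dy":-38,"hand":0},
  {"dx":-15,"dy":-38,"hand":0},
  {"dx":-15,"dy":-38,"hand":0},
  {"dz":0,"hand":0},
  {"dz":0,"hand":0},
])

```text
invalid input at $.rows[0]: expected keys wx, wy, wz, dx, dy, dz, hand
```

```bash
cat > go.py <<'E'
import sys
from h import *
s=arm.state(); M=rot(s["ee_rot"]); t=np.array(eval(sys.argv[1]))
print("t",s["t"],"tcp",s["tcp_pos"].round(4),"xang",np.arctan2(M[1,0],M[0,0]).round(3),"gap",s["finger_gap"],"F",s["ft_force"].round(1))
print("tool shift mm",(1000*(t-s["tcp_pos"])@M).round(1)); print(M.round(3))
E
python3 go.py "[.553,.106,.13]"
```

```text
t 1.3 tcp [0.1461 0.5562 0.2313] xang 2.885 gap 1.0028800918337388 F [-0.1 -0.4  0.2]
tool shift mm [-507.9 -332.1  101.3]
[[-0.967  0.254  0.   ]
 [ 0.254  0.967  0.   ]
 [-0.     0.    -1.   ]]
```

Call:
arm_command([
  {"wx":0,"wy":0,"wz":-0.155,"dx":0,"dy":0,"dz":0,"hand":0},
  {"wx":0,"wy":0,"wz":-0.155,"dx":0,"dy":0,"dz":0,"hand":0},
  {"wx":0,"wy":0,"wz":-0.155,"dx":0,"dy":0,"dz":0,"hand":0},
  {"wx":0,"wy":0,"wz":-0.155,"dx":0,"dy":0,"dz":0,"hand":0},
  {"wx":0,"wy":0,"wz":0,"dx":-15,"dy":-38,"dz":0,"hand":0},
  {"wx":0,"wy":0,"wz":0,"dx":-15,"dy":-38,"dz":0,"hand":0},
  {"wx":0,"wy":0,"wz":0,"dx":-15,"dy":-38,"dz":0,"hand":0},
  {"wx":0,"wy":0,"wz":0,"dx":-15,"dy":-38,"dz":0,"hand":0},
  {"wx":0,"wy":0,"wz":0,"dx":-15,"dy":-38,"dz":0,"hand":0},
  {"wx":0,"wy":0,"wz":0,"dx":-15,"dy":-38,"dz":0,"hand":0},
  {"wx":0,"wy":0,"wz":0,"dx":-15,"dy":-38,"dz":0,"hand":0},
  {"wx":0,"wy":0,"wz":0,"dx":-15,"dy":-38,"dz":0,"hand":0},
])

```text
t: 2.8
tcp_pos: [0.3671, 0.3136, 0.2315]
ee_rot: [0.0, -0.181, 0.984, 0.0]
ft_force: [0.1, 0.3, 0.3]
finger_gap: 0.003
gripper_force: 0.0
```

Call:
arm_command([
  {"wx":0,"wy":0,"wz":0,"dx":-15,"dy":-38,"dz":0,"hand":0},
  {"wx":0,"wy":0,"wz":0,"dx":-15,"dy":-38,"dz":0,"hand":0},
  {"wx":0,"wy":0,"wz":0,"dx":-15,"dy":-38,"dz":0,"hand":0},
  {"wx":0,"wy":0,"wz":0,"dx":-15,"dy":-38,"dz":0,"hand":0},
  {"wx":0,"wy":0,"wz":0,"dx":-15,"dy":-38,"dz":0,"hand":0},
  {"wx":0,"wy":0,"wz":0,"dx":-15,"dy":-38,"dz":0,"hand":0},
  {"wx":0,"wy":0,"wz":0,"dx":-15,"dy":-38,"dz":0,"hand":0},
  {"wx":0,"wy":0,"wz":0,"dx":0,"dy":0,"dz":0,"hand":0},
  {"wx":0,"wy":0,"wz":0,"dx":0,"dy":0,"dz":0,"hand":0},
])

```text
t: 3.92
tcp_pos: [0.5583, 0.1036, 0.2311]
ee_rot: [-0.001, -0.18, 0.984, 0.0]
ft_force: [-0.5, -0.2, -0.5]
finger_gap: 0.002
gripper_force: 0.0
```

```bash
python3 go.py "[.553,.106,.034]"
```

```text
t 3.925 tcp [0.5583 0.1036 0.2311] xang -2.779 gap 0.002216430734320678 F [-0.5 -0.2 -0.5]
tool shift mm [  3.9   4.  197.1]
[[-0.935 -0.355 -0.001]
 [-0.355  0.935  0.001]
 [ 0.001  0.001 -1.   ]]
```

Call:
arm_command([
  {"wx":0,"wy":0,"wz":0,"dx":2,"dy":2,"dz":40,"hand":0},
  {"wx":0,"wy":0,"wz":0,"dx":2,"dy":2,"dz":40,"hand":0},
  {"wx":0,"wy":0,"wz":0,"dx":0,"dy":0,"dz":40,"hand":0},
  {"wx":0,"wy":0,"wz":0,"dx":0,"dy":0,"dz":40,"hand":0},
  {"wx":0,"wy":0,"wz":0,"dx":0,"dy":0,"dz":25,"hand":0},
  {"wx":0,"wy":0,"wz":0,"dx":0,"dy":0,"dz":11,"hand":0},
  {"wx":0,"wy":0,"wz":0,"dx":0,"dy":0,"dz":0,"hand":0},
  {"wx":0,"wy":0,"wz":0,"dx":0,"dy":0,"dz":0,"hand":0},
])

```text
t: 4.92
tcp_pos: [0.5546, 0.106, 0.0365]
ee_rot: [0.001, -0.181, 0.984, -0.0]
ft_force: [-0.7, 0.6, 0.9]
finger_gap: 0.0
gripper_force: 0.0
```

Call:
arm_command([
  {"wx":0,"wy":0,"wz":0,"dx":-3,"dy":5,"dz":0,"hand":0},
  {"wx":0,"wy":0,"wz":0,"dx":-3,"dy":5,"dz":0,"hand":0},
  {"wx":0,"wy":0,"wz":0,"dx":-3,"dy":5,"dz":0,"hand":0},
  {"wx":0,"wy":0,"wz":0,"dx":-3,"dy":5,"dz":0,"hand":0},
  {"wx":0,"wy":0,"wz":0,"dx":-3,"dy":5,"dz":0,"hand":0},
  {"wx":0,"wy":0,"wz":0,"dx":-3,"dy":5,"dz":0,"hand":0},
  {"wx":0,"wy":0,"wz":0,"dx":-3,"dy":5,"dz":0,"hand":0},
  {"wx":0,"wy":0,"wz":0,"dx":0,"dy":0,"dz":0,"hand":0},
])

```text
t: 5.92
tcp_pos: [0.5611, 0.1464, 0.0352]
ee_rot: [0.0, -0.181, 0.984, 0.0]
ft_force: [0.2, -0.3, 0.3]
finger_gap: 0.002
gripper_force: 0.0
```

```bash
python3 go.py "[.5594,.159,.034]"; python3 - <<'E'
from h import *
p=arm.get_image("top");a=p["img"];cv2.imwrite("pics/t2.png",cv2.resize(a[170:290,150:310],None,fx=4,fy=4,interpolation=cv2.INTER_CUBIC))
E
```

```text
t 5.925 tcp [0.5611 0.1464 0.0352] xang -2.778 gap 0.0017906584896219145 F [ 0.2 -0.3  0.3]
tool shift mm [-2.9 12.4  1.2]
[[-0.935 -0.356  0.   ]
 [-0.356  0.935  0.   ]
 [-0.     0.    -1.   ]]
```

View pics/t2.png

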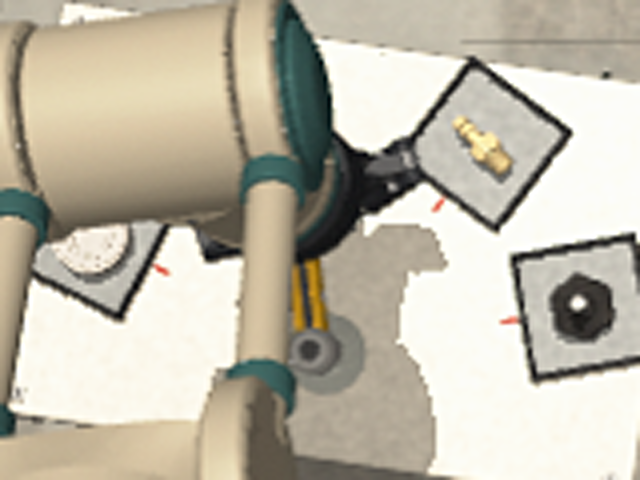

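The arm hides the head. Only the arm's stub from the hub at crop (310,350) shows, near (308,270), so the pointer has hardly moved. I'll push on.

Call:
arm_command([
  {"wx":0,"wy":0,"wz":0,"dx":-1,"dy":4,"dz":0,"hand":0},
  {"wx":0,"wy":0,"wz":0,"dx":-1,"dy":4,"dz":0,"hand":0},
  {"wx":0,"wy":0,"wz":0,"dx":-1,"dy":4,"dz":0,"hand":0},
  {"wx":0,"wy":0,"wz":0,"dx":0,"dy":0,"dz":0,"hand":0},
])

```text
t: 6.48
tcp_pos: [0.5595, 0.1586, 0.0354]
ee_rot: [0.0, -0.181, 0.984, 0.0]
ft_force: [0.0, 0.1, -0.1]
finger_gap: 0.004
gripper_force: 0.1
```

```bash
cat > ptr.py <<'E'
from h import *
O=np.array([.486,.155])
for n in("scene","top","wrist"):
    p=arm.get_image(n); cv2.imwrite(f"pics/l_{n}.png",p["img"])
    for t in arm.trace(p,"pointer")[:2]:
        c=cloud(p,t["region"]); c=c[(c[:,2]>.042)&(c[:,2]<.053)]; r=np.linalg.norm(c[:,:2]-O,axis=1); c=c[(r>.03)&(r<.11)]
        if len(c)>10:
            d=c[:,:2]-O; print(n,t["conf"],len(c),"angle med",np.median(np.arctan2(d[:,1],d[:,0])).round(3),"r",np.percentile(r,[5,95]).round(3))
E
python3 go.py "[.5594,.159,.034]"; python3 ptr.py
```

```text
t 6.475 tcp [0.5595 0.1586 0.0354] xang -2.778 gap 0.0038630385858400345 F [ 0.   0.1 -0.1]
tool shift mm [-0.1  0.4  1.4]
[[-0.935 -0.355  0.   ]
 [-0.355  0.935  0.001]
 [-0.     0.    -1.   ]]
scene 0.66 73 angle med 0.315 r [0.009 0.067]
top 0.83 78 angle med 0.353 r [0.008 0.049]
wrist 0.65 6252 angle med 0.365 r [0.009 0.077]
```

Contact worked: the wrist view gives the pointer at 0.365 rad against the gear's bearing of 0.36. I'll back off, lift and cross to the lever.

Call:
arm_command([
  {"wx":0,"wy":0,"wz":0,"dx":0,"dy":-7,"dz":0,"hand":0},
  {"wx":0,"wy":0,"wz":0,"dx":0,"dy":-13,"dz":0,"hand":0},
  {"wx":0,"wy":0,"wz":0,"dx":0,"dy":0,"dz":-35,"hand":0},
  {"wx":0,"wy":0,"wz":0,"dx":0,"dy":0,"dz":-50,"hand":0},
  {"wx":0,"wy":0,"wz":0,"dx":0,"dy":0,"dz":-25,"hand":0},
])

```text
t: 7.4
tcp_pos: [0.5683, 0.1385, 0.1481]
ee_rot: [0.002, -0.18, 0.984, -0.0]
ft_force: [0.7, 0.6, -0.4]
finger_gap: 0.0
gripper_force: 0.0
```

Call:
arm_command([
  {"wx":0,"wy":0,"wz":0,"dx":24,"dy":-33,"dz":0,"hand":0},
  {"wx":0,"wy":0,"wz":0,"dx":24,"dy":-33,"dz":0,"hand":0},
  {"wx":0,"wy":0,"wz":0,"dx":24,"dy":-33,"dz":0,"hand":0},
  {"wx":0,"wy":0,"wz":0,"dx":24,"dy":-33,"dz":0,"hand":0},
  {"wx":0,"wy":0,"wz":0,"dx":24,"dy":-33,"dz":0,"hand":0},
  {"wx":0,"wy":0,"wz":0,"dx":24,"dy":-33,"dz":0,"hand":0},
  {"wx":0,"wy":0,"wz":0,"dx":24,"dy":-33,"dz":0,"hand":0},
  {"wx":0,"wy":0,"wz":0,"dx":24,"dy":-32,"dz":0,"hand":0},
  {"wx":0,"wy":0,"wz":0,"dx":24,"dy":-32,"dz":0,"hand":0},
  {"wx":0,"wy":0,"wz":0,"dx":0,"dy":0,"dz":0,"hand":0},
  {"wx":0,"wy":0,"wz":0,"dx":0,"dy":0,"dz":0,"hand":0},
])

```text
t: 8.78
tcp_pos: [0.4692, -0.2132, 0.1452]
ee_rot: [0.0, -0.18, 0.984, 0.0]
ft_force: [1.3, 0.2, 0.2]
finger_gap: -0.005
gripper_force: 0.0
```

```bash
python3 go.py "[.470,-.212,.039]"; python3 ptr.py; python3 - <<'E'
import cv2
a=cv2.imread("pics/l_top.png");cv2.imwrite("pics/t3.png",cv2.resize(a[160:300,140:460],None,fx=2.5,fy=2.5,interpolation=cv2.INTER_CUBIC))
E
```

```text
t 8.775 tcp [ 0.4692 -0.2132  0.1452] xang -2.78 gap -0.005237924469099288 F [1.3 0.2 0.2]
tool shift mm [ -1.2   0.7 106.2]
[[-0.935 -0.354 -0.   ]
 [-0.354  0.935  0.001]
 [-0.     0.001 -1.   ]]
scene 0.51 115 angle med 0.292 r [0.008 0.092]
top 0.97 230 angle med 0.338 r [0.01  0.094]
```

View pics/t3.png

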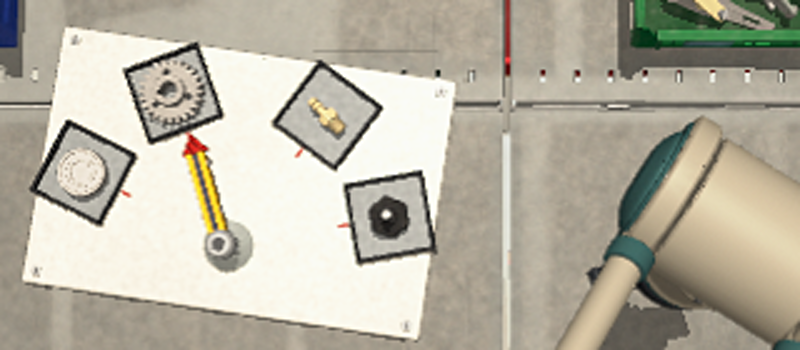

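The pointer now runs from its hub at crop (220,243) to its tip at (190,134), towards the gear at (169,92). I'll check the aim numerically.

```bash
python3 - <<'E'
from h import *
p=arm.get_image("top")
W=lambda x,y,z:world(p,[[140+x/2.5-.3,160+y/2.5-.3]],z=z)[0][:2]
h=W(220,243,.057);t=W(190,133,.048);g=W(169,92,.032); A=lambda v:np.arctan2(v[1],v[0])
for O in(h,np.array([.486,.155])):
    a=A(t-O);d=g-t; print(h,t,g,a,"y off mm",1000*(-np.sin(a)*d[0]+np.cos(a)*d[1]))
E
```

```text
[0.48700934 0.15455333] [0.58531597 0.1850022 ] [0.62478523 0.20868903] 0.3003626499230927 y off mm 10.948719825115246
[0.48700934 0.15455333] [0.58531597 0.1850022 ] [0.62478523 0.20868903] 0.29337160967811204 y off mm 11.26102150945543
```

Call:
arm_command([
  {"wx":0,"wy":0,"wz":0,"dx":0,"dy":0,"dz":40,"hand":0},
  {"wx":0,"wy":0,"wz":0,"dx":0,"dy":0,"dz":40,"hand":0},
  {"wx":0,"wy":0,"wz":0,"dx":0,"dy":0,"dz":18,"hand":0},
  {"wx":0,"wy":0,"wz":0,"dx":0,"dy":0,"dz":8,"hand":0},
  {"wx":0,"wy":0,"wz":0,"dx":0,"dy":0,"dz":0,"hand":0},
  {"wx":0,"wy":0,"wz":0,"dx":0,"dy":0,"dz":0,"hand":0},
])

```text
t: 9.88
tcp_pos: [0.4703, -0.2135, 0.0402]
ee_rot: [0.001, -0.181, 0.984, -0.001]
ft_force: [1.0, 0.2, 0.4]
finger_gap: 0.004
gripper_force: 0.0
```

```bash
python3 - <<'E'
from h import *
p=arm.get_image("top")
g=arm.trace(p,"gear"); hsv=cv2.cvtColor(p["img"],cv2.COLOR_BGR2HSV); H,S,V=cv2.split(hsv)
m=((S>120)&(V>90)&((H<35)|(H>170))); m[:,:195]=0;m[:,245:]=0;m[:205]=0;m[265:]=0
v,u=np.nonzero(m); w=world(p,np.c_[u,v],z=.048)[:,:2]
vx,vy,x,y=cv2.fitLine(w.astype(np.float32),cv2.DIST_HUBER,0,.01,.01).ravel()
if vx<0: vx,vy=-vx,-vy
c=[x for x in g if x["bbox"][0]<215 and x["bbox"][1]>175]
b=c[0]["bbox"]; G=world(p,[[b[0]+b[2]/2-.5,b[1]+b[3]/2-.5]],z=.026)[0][:2]
d=G-[x,y]; print(len(w),"angle",np.arctan2(vy,vx),"gear",G,"offset mm",1000*(vx*d[1]-vy*d[0]))
d=np.array([.486,.155])-[x,y]; print("axis off line mm",1000*(vx*d[1]-vy*d[0]))
E
```

```text
Traceback (most recent call last):
IndexError: list index out of range
```

```bash
python3 - <<'E'
from h import *
p=arm.get_image("top")
hsv=cv2.cvtColor(p["img"],cv2.COLOR_BGR2HSV); H,S,V=cv2.split(hsv)
m=((S>120)&(V>90)&((H<35)|(H>170))); m[:,:195]=0;m[:,245:]=0;m[:205]=0;m[265:]=0
v,u=np.nonzero(m); w=world(p,np.c_[u,v],z=.048)[:,:2]
vx,vy,x,y=cv2.fitLine(w.astype(np.float32),cv2.DIST_HUBER,0,.01,.01).ravel()
if vx<0: vx,vy=-vx,-vy
for G in([.627,.2086],[.6265,.2085],[.486,.155]):
    d=np.array(G)-[x,y]; print(len(w),np.ptp(w,0),"angle",np.arctan2(vy,vx),"offset mm",1000*(vx*d[1]-vy*d[0]))
E
```

```text
245 [0.08909859 0.03909667] angle 0.32959542 offset mm 8.712814063975882
245 [0.08909859 0.03909667] angle 0.32959542 offset mm 8.780026869127829
245 [0.08909859 0.03909667] angle 0.32959542 offset mm 3.634021521756719
```

The aim is off by about 5–9 mm, within the 20 mm allowed. On to the lever.

Call:
arm_command([
  {"wx":0,"wy":0,"wz":0,"dx":8,"dy":-12,"dz":0,"hand":0},
  {"wx":0,"wy":0,"wz":0,"dx":8,"dy":-12,"dz":0,"hand":0},
  {"wx":0,"wy":0,"wz":0,"dx":9,"dy":-12,"dz":0,"hand":0},
  {"wx":0,"wy":0,"wz":0,"dx":3,"dy":-9,"dz":0,"hand":0},
  {"wx":0,"wy":0,"wz":0,"dx":3,"dy":-9,"dz":0,"hand":0},
  {"wx":0,"wy":0,"wz":0,"dx":3,"dy":-9,"dz":0,"hand":0},
  {"wx":0,"wy":0,"wz":0,"dx":0,"dy":-10,"dz":0,"hand":0},
  {"wx":0,"wy":0,"wz":0,"dx":0,"dy":-10,"dz":0,"hand":0},
  {"wx":0,"wy":0,"wz":0,"dx":-1,"dy":-10,"dz":0,"hand":0},
  {"wx":0,"wy":0,"wz":0,"dx":-4,"dy":-10,"dz":0,"hand":0},
  {"wx":0,"wy":0,"wz":0,"dx":-5,"dy":-10,"dz":0,"hand":0},
  {"wx":0,"wy":0,"wz":0,"dx":0,"dy":0,"dz":0,"hand":0},
])

```text
t: 11.52
tcp_pos: [0.4885, -0.3288, 0.0394]
ee_rot: [0.001, -0.181, 0.984, -0.001]
ft_force: [-0.1, -0.2, -0.1]
finger_gap: 0.004
gripper_force: 0.0
```

```bash
python3 go.py "[.497,-.333,.04]"; cat > lev.py <<'E'
from h import *
O=np.array([.532,-.268])
for n in("wrist","top","scene"):
    p=arm.get_image(n); cv2.imwrite(f"pics/m_{n}.png",p["img"])
    for t in arm.trace(p,"call_lever")[:1]:
        c=cloud(p,t["region"]); c=c[(c[:,2]>.045)&(c[:,2]<.057)]; r=np.linalg.norm(c[:,:2]-O,axis=1); c=c[(r>.03)&(r<.09)]
        if len(c)>10:
            d=c[:,:2]-O; a=np.median(np.arctan2(d[:,1],d[:,0])%6.283); print(n,t["conf"],len(c),"q",(a-2.964).round(3))
E
python3 lev.py
```

```text
t 11.525 tcp [ 0.4885 -0.3288  0.0394] xang -2.778 gap 0.004135537783549189 F [-0.1 -0.2 -0.1]
tool shift mm [-6.4 -7.  -0.6]
[[-0.935 -0.355  0.002]
 [-0.355  0.935 -0.002]
 [-0.001 -0.002 -1.   ]]
wrist 0.87 814 q 1.444
top 0.82 87 q 1.435
scene 0.65 50 q 1.424
```

Call:
arm_command([
  {"wx":0,"wy":0,"wz":0,"dx":-3,"dy":-3,"dz":0,"hand":0},
  {"wx":0,"wy":0,"wz":0,"dx":-3,"dy":-2,"dz":0,"hand":0},
  {"wx":0,"wy":0,"wz":0,"dx":-3,"dy":-1,"dz":0,"hand":0},
  {"wx":0,"wy":0,"wz":0,"dx":0,"dy":0,"dz":0,"hand":0},
])

```text
t: 12.32
tcp_pos: [0.4978, -0.3299, 0.0392]
ee_rot: [-0.0, -0.181, 0.984, -0.0]
ft_force: [-1.5, -0.7, 1.0]
finger_gap: -0.001
gripper_force: 0.7
```

```bash
python3 go.py "[.497,-.333,.04]"; python3 lev.py
```

```text
t 12.325 tcp [ 0.4978 -0.3299  0.0392] xang -2.778 gap -0.0008465069946910496 F [-1.5 -0.7  1. ]
tool shift mm [ 1.9 -2.6 -0.8]
[[-0.935 -0.355 -0.   ]
 [-0.355  0.935 -0.   ]
 [ 0.    -0.    -1.   ]]
wrist 0.58 863 q 1.527
top 0.55 94 q 1.558
scene 0.51 56 q 1.54
```

The lever is at about 1.54. I'll back away (world −x), lift and clear the view.

Call:
arm_command([
  {"wx":0,"wy":0,"wz":0,"dx":9,"dy":3,"dz":0,"hand":0},
  {"wx":0,"wy":0,"wz":0,"dx":15,"dy":5,"dz":0,"hand":0},
  {"wx":0,"wy":0,"wz":0,"dx":0,"dy":0,"dz":-40,"hand":0},
  {"wx":0,"wy":0,"wz":0,"dx":0,"dy":0,"dz":-50,"hand":0},
  {"wx":0,"wy":0,"wz":0,"dx":20,"dy":30,"dz":-30,"hand":0},
  {"wx":0,"wy":0,"wz":0,"dx":20,"dy":40,"dz":0,"hand":0},
  {"wx":0,"wy":0,"wz":0,"dx":20,"dy":40,"dz":0,"hand":0},
  {"wx":0,"wy":0,"wz":0,"dx":20,"dy":40,"dz":0,"hand":0},
  {"wx":0,"wy":0,"wz":0,"dx":0,"dy":0,"dz":0,"hand":0},
  {"wx":0,"wy":0,"wz":0,"dx":0,"dy":0,"dz":0,"hand":0},
])

```text
t: 13.88
tcp_pos: [0.3445, -0.2194, 0.1597]
ee_rot: [0.001, -0.18, 0.984, -0.001]
ft_force: [0.0, 0.6, -0.3]
finger_gap: -0.0
gripper_force: 0.0
```

```bash
python3 lev.py; python3 ptr.py;  python3 - <<'E'
import cv2
a=cv2.imread("pics/m_top.png");cv2.imwrite("pics/t4.png",cv2.resize(a[160:350,140:520],None,fx=2.1,fy=2.1,interpolation=cv2.INTER_CUBIC))
E
```

```text
wrist 0.65 1668 q 1.465
top 0.75 194 q 1.552
scene 0.88 185 q 1.511
top 0.69 217 angle med 0.34 r [0.009 0.09 ]
```

View pics/t4.png

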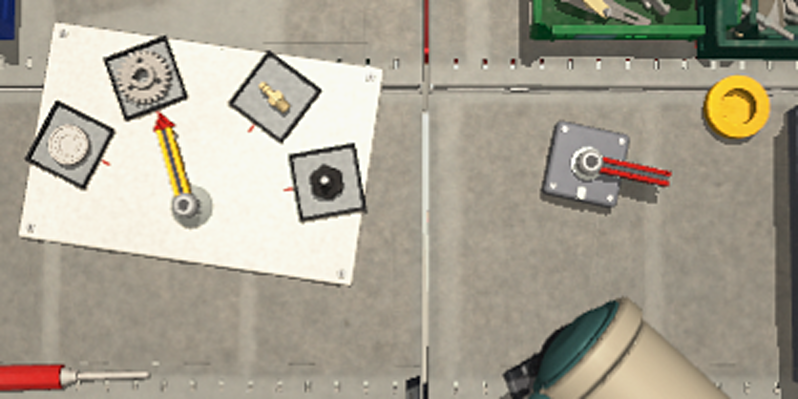

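The pointer's tip at (163,115) aims at the gear at (145,75). The lever lies over the green mark, from (592,162) to (668,180). The arm touches nothing, so I'll hand in.

```bash
python3 -c "
from h import *
print(arm.job_done())"
```

```text
the job is handed in; nothing more can be done
None
```

The job is handed in: the pointer's line measured about 5–9 mm off the gear's centre (20 mm allowed), and the lever measured about 1.5 rad (1.47–1.55 depending on the camera; 1.40 needed). The verdict was not returned.

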